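# Square a circuit board into the corner of the inspection plate

### The arm

A 6-joint arm with a two-finger parallel gripper is mounted at the origin on the work surface. World frame = base frame: x ahead of the robot, y to its left, z up, the work surface at z = 0. Lengths are in m, angles in rad, forces in N, time in s.
With the tool pointing down it reaches from about 0.25 to 0.725 m from the base axis. Payload 4 kg.
Tool frame: the origin (TCP) lies at the very end of the fingers, on their centre line; the grasp point (between the pads) lies 19 mm behind it; z points along the fingers, y is the line along which they close (so a half turn about z gives the same grasp; the last joint's range is limited). The gripper opens to 85 mm and grips with 20 to 120 N. Pads are 22 mm wide; open, the fingers measure 114 mm over their backs; the gripper's body (76 mm by 85 mm) begins 54 mm behind the grasp point. The pads swing forward as they close: fully open they stand 13 mm farther back than shut.
Start: joints at [-1.282, 0.241, 0.005, 1.335, 0, 1.571], TCP at [0.142, -0.479, 0.231] pointing down, gripper open.
Joint ranges: [-2.72, 2.72], [-1.05, 1.87], [-1.09, 1.28], [-1.99, 2.15], [-1.42, 1.44], [-3.14, 3.14]. Speed limits (rad/s): [2.79, 2.79, 3.14, 3.14, 3.14, 3.14].

### API

Orientations are given as a unit quaternion [x, y, z, w].
In Python, from workcell import bot, vision, workorder, boxes_of gives the robot as it stands.
- The arm moves only by the tool send_rows, never from a script. Its argument "motion" is text: rows parted by semicolons, each of 5 numbers parted by spaces: the closure, from -1 (fully open) to 1 (shut), so that 0 is half open, then the shift along the tool's x, y, z in cm, then the turn about the tool's z in rad. In form: claw x y z twist; .... A call has 1 to 5 rows; each row is the pose to reach, as a shift and turn from the pose commanded when the call began, along the tool's axes at that moment; what a row does not reach only later rows make up. A row lasts 1/10 s, in which the tool goes at most 50 mm and 8.59 degrees, less where a joint would pass 70% of its speed; a pose out of reach is approached as far as the arm can. A call with a gripper value outside its range is refused whole. The fingers move at their own pace and stop on an object; the grip force is fixed at half the most. Time passes only in rows, so rows that repeat a pose let the fingers close. It gives the time, the measured TCP pose, the force, the opening and the grip force at its end, in the units of the state.
- bot.get_obs(): the state, without advancing time (a new reading comes with each control period).
- vision.camera(name): name is "scene" or "top"; returns the picture (480x640x3 uint8, red, green, blue); there is no depth.
- vision.camera_model(name): a dict with "fov_y" (degrees; the focal length in pixels is half the picture's height over the tangent of half this angle, whatever the lens; pixels are square), "cx", "cy" (the principal point, pixels), "world_from_camera" (4x4, takes a point from camera to world coordinates). Camera axes: x right, y down, z forward; pixel columns grow to the right and rows downward; lengths in m; the calibration is good to about 2 mm. A picture is of the moment at which its call begins. camera_model takes no time and is no camera call.
- workorder.job_done(): hands the job in; it is judged then, once.
Trained networks look in the newest picture that a camera, given by its name, has taken for a name from the list of things; names that differ only in an ending like _2 or _b are one class to them, and where a whole thing is asked for, a point or a joint stands for the part that bears it (a point fixed in the world has none). Each returns a list of dicts, best first, with "conf" (0 to 1); they miss things now and then, are a little off and sometimes report something else, mostly with a low value. They report only what shows in the picture. A call takes as long as a camera call. They do not tell look-alikes from the thing itself.
- boxes_of(camera, target): "rect" ([centre column, centre row, width, height] in pixels, round what is visible of it).
The state is a dict: "clock": time; "joint_pos": joint angles; "joint_vel": joint speeds; "tau": joint torques, N m; "eef_pos": TCP position; "tool_rot": TCP orientation; "ft_force": force on the tool from outside, world axes, zero at the start; "ft_torque": the same for the moment, N m; "grip_width": finger opening in m; "grasp_force": force on a finger pad.
Only numpy, scipy, OpenCV 4.12 (cv2) and the standard library are available. Lean on these libraries where they do the work, as an engineer would, in place of code of your own. Each camera call takes 0.05 s, during which the arm holds its last target. There are 200 camera calls.

### The job

Pick up the wooden-handled pusher from its tray and use its foot to slide the circuit board across the metal plate until it sits square in the corner, flush against both fences. Touch the board only with the pusher and keep it flat on the plate. Then stand the pusher upright back in the tray pocket it came from, let go, and leave the other things on the bench where they are.

Things in the scene. Friction and masses are not known exactly. Their poses are not given: they have to be found in the camera images.
- fixture: Aluminium plate 250 x 230 mm, 12 mm thick, fixed at any yaw, with two dark steel fences 12 mm wide standing 14 mm above it that meet in one square corner. Origin at bench height; in its frame the plate spans x -138..112, y -128..102 mm; the fences' inner faces are the planes x = +100 mm and y = +90 mm.
- fence_corner (a point): Point on the plate's top surface (12 mm over the bench) where the inner faces of the two fences meet; axes parallel to the fixture's: both fences lie on the + side, the free plate on the -x, -y side.
- board: Green circuit board in a black carrier, 120 (its x) x 90 mm (its y), carrier 10 mm thick, 0.17 to 0.34 kg, loose on the plate; parts on top, 10 mm in from the edges, rise to 29 mm. Origin: centre of underside. Starts 5 to 70 mm short of both fences, turned up to 0.3 rad. Home: axes parallel to the fixture's, +x edge on the x fence, +y edge on the y fence. Slides with 1 to 4 N.
- board_corner (a point): The board's +x, +y corner at its underside (60, 45 mm from its origin); it meets fence_corner when the board is home.
- pusher_grip (a point): Centre of the pusher's grip, 74 mm above its underside. Loose, 0.12 kg, 102 mm tall: white round foot 50 mm across, 22 mm high, under an upright square wooden handle 26 x 26 mm (22 to 102 mm up) with flat sides square to its x and y axes; z up along the handle. It starts standing in the tray's pocket.
- pusher: The same pusher: origin at the centre of the foot's underside.
- tray: Grey plastic tray fixed to the bench, 200 (its x) x 112 mm (its y), 24 mm high, walls and floor 5 mm, a divider across its middle making two pockets; on the left or right of the plate. Origin: centre of underside. The pusher belongs in the +x pocket; a solder spool stands in the other.
- pocket (a point): Centre of the inner floor (5 mm over the bench) of the pusher's pocket, which is about 92 x 102 mm inside.
- meter: Bystander: orange hand-held multimeter lying on the bench, 180 x 85 x 40 mm, on the other side of the plate from the tray. Origin at the centre of its underside.
- spool: Bystander: solder spool, 54 mm across, 41 mm high, standing in the tray's other pocket. Origin at the centre of its underside.
- heatsink: Bystander: finned aluminium heat sink 70 x 60 x 32 mm on the bench beyond the plate to one side. Origin at the centre of its underside.
- jar: Bystander: clear jar with steel lid, 60 mm across, 70 mm high, on the bench beyond the plate to one side. Origin at the centre of its underside.
There are look-alikes about, which are no part of the job. What is shaped like the pusher but yellow is not meant.

How it is judged:
By the outcome, as a careful person would: the job done as asked, in the order asked, and still so for the second after the job is handed in, with the robot touching nothing.
It also fails if it takes over 72 s, if anything falls off the work surface, if the arm or the gripper's body presses on something with over 40 N, if the wrist force passes 120 N, or if a joint passes its speed limit or range.

## Working session

There is one attempt and no reset: what is moved stays moved. The work goes in short steps, Python scripts to look and compute and a tool call to move; the robot and the scene stay as the last step left them, time stands still between calls to the robot, and variables do not carry over. Pictures are saved under pics/ and viewed, at most 10 in all, crops included, and the job is handed in when it is done.

Besides the shell and the picture viewer there is one more tool, called after "Request:" by a JSON object that holds its "api" and its "payload", one argument or row to a line. send_rows: Moves the arm, as the interface text tells. Its arguments: {"type":"object","properties":{"motion":{"type":"string"}},"required":["motion"]}

```bash
mkdir -p pics; cat > h.py <<'E'
from workcell import bot, vision, workorder, boxes_of
import numpy as np, cv2
def cam(n):
    m=vision.camera_model(n); f=240/np.tan(np.radians(m["fov_y"]/2)); return f,m["cx"],m["cy"],np.array(m["world_from_camera"])
def w(n,u,v,z):
    f,cx,cy,T=cam(n); d=T[:3,:3]@np.array([(u-cx)/f,(v-cy)/f,1]); o=T[:3,3]; return o+d*(z-o[2])/d[2]
def px(n,p):
    f,cx,cy,T=cam(n); q=T[:3,:3].T@(np.array(p)-T[:3,3]); return np.array([cx+f*q[0]/q[2],cy+f*q[1]/q[2]])
def snap(n,name):
    im=vision.camera(n); cv2.imwrite(f"pics/{name}.png",im[:,:,::-1]); return im
E
python3 - <<'E'
from h import *
for n in("scene","top"):
    snap(n,n+"0"); print(n,vision.camera_model(n))
    for t in("pusher","board","tray","fixture","spool","meter","jar","heatsink"):
        print(t,[(np.round(d["rect"]).tolist(),round(d["conf"],2)) for d in boxes_of(n,t)])
o=bot.get_obs();print(o)
E
```

```text
scene {'fov_y': 46.28836612996718, 'cx': 306.2976645874852, 'cy': 239.87734607854034, 'world_from_camera': array([[-8.50794920e-01,  3.98919980e-01, -3.42068494e-01,
         9.49212634e-01],
       [ 5.25497450e-01,  6.45044744e-01, -5.54769959e-01,
         6.10919586e-01],
       [-6.59336929e-04, -6.51751584e-01, -7.58432224e-01,
         1.00280534e+00],
       [ 0.00000000e+00,  0.00000000e+00,  0.00000000e+00,
         1.00000000e+00]])}
pusher [([258.0, 180.0, 23.0, 39.0], 0.92), ([223.0, 160.0, 19.0, 43.0], 0.88), ([213.0, 187.0, 25.0, 40.0], 0.84), ([249.0, 147.0, 22.0, 40.0], 0.75), ([291.0, 275.0, 72.0, 48.0], 0.51)]
board [([288.0, 275.0, 66.0, 49.0], 0.94)]
tray [([282.0, 187.0, 88.0, 57.0], 0.61)]
fixture [([305.0, 280.0, 147.0, 134.0], 0.91)]
spool [([293.0, 171.0, 20.0, 24.0], 0.73), ([290.0, 275.0, 68.0, 50.0], 0.29)]
meter [([463.0, 368.0, 102.0, 67.0], 0.61)]
jar [([198.0, 223.0, 25.0, 35.0], 0.78)]
heatsink [([319.0, 418.0, 50.0, 55.0], 0.85)]
top {'fov_y': 44.413921123513454, 'cx': 316.27452534502936, 'cy': 239.58526385819366, 'world_from_camera': array([[-0.006
[... 720 characters left out ...]
)]
{'clock': 0.9, 'joint_pos': array([-1.28199965e+00,  2.40544856e-01,  5.03374654e-03,  1.33519449e+00,
       -3.36677175e-06,  1.57078419e+00]), 'joint_vel': array([ 0.00140862,  0.00081645, -0.00103025,  0.00121648,  0.00065563,
       -0.00022978]), 'tau': array([-5.80562537e-04, -3.72195590e+01,  2.52692878e+01,  1.01361897e-03,
        1.36861881e-04,  2.08769296e-05]), 'eef_pos': array([ 0.14240382, -0.47931186,  0.23134694]), 'tool_rot': array([9.89591788e-01, 1.43903059e-01, 4.86126860e-06, 4.51318254e-05]), 'ft_force': array([ 0.62587788, -0.28899271,  0.22414843]), 'ft_torque': array([-0.02709367, -0.02149549,  0.04637396]), 'grasp_force': 0.0, 'grip_width': 0.08525378631616173}
```

View pics/top0.png

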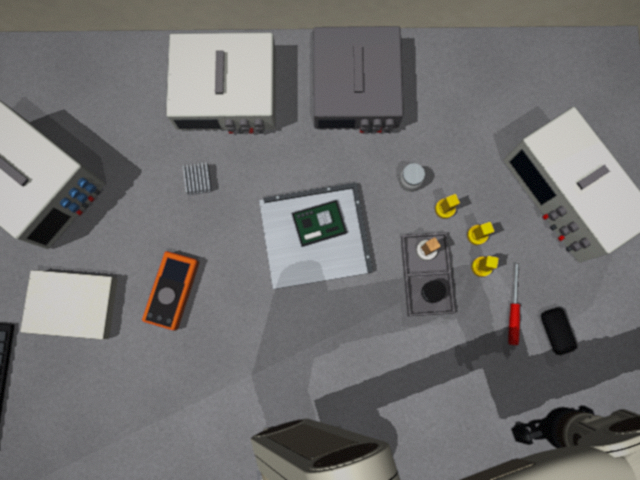

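View pics/scene0.png

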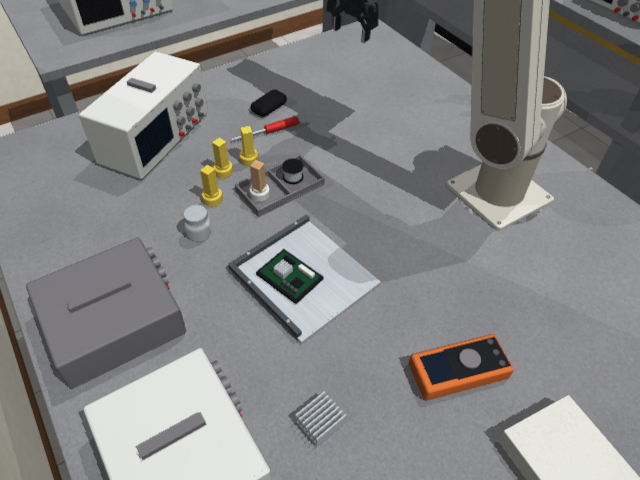

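The white-footed wooden pusher is at top (428,250) and scene (258,180). Its look-alikes are the yellow ones at top (447,205), (480,233) and (485,266), so I choose (428,250). The fences run along the plate's upper and right edges in the top view, and meet near (356,189). A close crop will check this.

```bash
python3 - <<'E'
from h import *
a=cv2.imread("pics/top0.png"); b=cv2.imread("pics/scene0.png")
c1=cv2.resize(a[180:295,255:380],None,fx=5,fy=5,interpolation=cv2.INTER_CUBIC)[:,:]
c2=cv2.resize(a[225:325,395:465],None,fx=5.75,fy=5.75,interpolation=cv2.INTER_CUBIC)[:575]
c=np.hstack([c1[:575,:],c2]); c=cv2.resize(c,(800,int(c.shape[0]*800/c.shape[1])));print(c.shape,c1.shape,c2.shape); cv2.imwrite("pics/c1.png",c)
s=cv2.resize(b[140:340,170:400],None,fx=3,fy=3,interpolation=cv2.INTER_CUBIC); cv2.imwrite("pics/c2.png",s)
E
```

```text
(447, 800, 3) (575, 625, 3) (575, 402, 3)
```

View pics/c1.png

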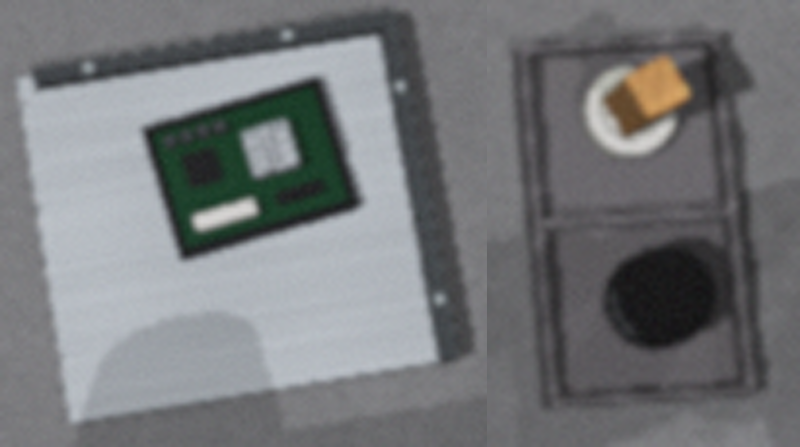

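View pics/c2.png

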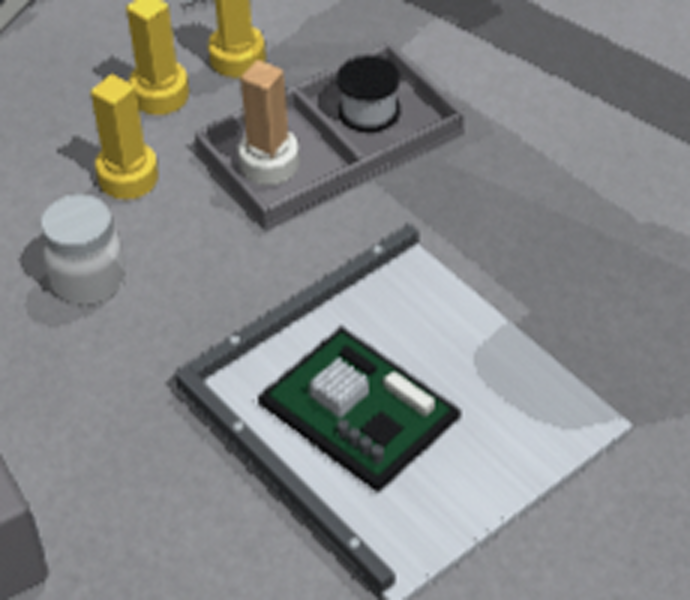

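```bash
cat > fit.py <<'E'
from h import *
from scipy.optimize import least_squares, minimize
def fitc(n,obj,pix,z):   # planar rigid fit of object points (m) to pixels at height z
    P=np.array([w(n,*p,z)[:2] for p in pix]); obj=np.array(obj)
    R=lambda a:np.array([[np.cos(a),-np.sin(a)],[np.sin(a),np.cos(a)]])
    best=min((least_squares(lambda q:((R(q[2])@obj.T).T+q[:2]-P).ravel(),[*P.mean(0),a0]) for a0 in(-2.5,-1,.5,2)),key=lambda r:r.cost)
    return best.x, np.abs(best.fun).max()
def handle_fit(ims,x0,z0=.005):
    "ims: {cam:rgb}; fits x,y,yaw of upright handle by wood-colour mask"
    M={}
    for n,im in ims.items():
        h=cv2.cvtColor(im,cv2.COLOR_RGB2HSV); m=((h[...,0]>5)&(h[...,0]<18)&(h[...,1]>80)&(h[...,2]>50)).astype(np.uint8)
        u=px(n,[x0[0],x0[1],z0+.06]); k=np.zeros_like(m); cv2.circle(k,tuple(int(v) for v in u),28,1,-1); M[n]=m*k
    def cost(q):
        c=0
        for n,m in M.items():
            s,cc=np.sin(q[2]),np.cos(q[2])
            pts=np.array([px(n,[q[0]+.013*(a*cc-b*s),q[1]+.013*(a*s+b*cc),z0+z]) for a in(-1,1) for b in(-1,1) for z in(.022,.102)])
            r=np.zeros((480,640),np.uint8); hull=cv2.convexHull(pts.astype(np.float32))
            big=np.zeros((400,400),np.uint8); o=pts.mean(0).astype(int)-20
            cv2.fillConvexPoly(big,((hull-o)*10).round().astype(np.int32),255)
            r=cv2.resize(big,(40,40),interpolation=cv2.INTER_AREA)/255.
            mm=m[o[1]:o[1]+40,o[0]:o[0]+40]; c+=np.abs(r-mm).sum()+ (m.sum()-mm.sum())
        return c
    rs=[]
    for y in np.arange(0,np.pi/2,np.pi/16):
        r=minimize(cost,[x0[0],x0[1],y],method="Nelder-Mead",options=dict(initial_simplex=[[x0[0],x0[1],y],[x0[0]+.006,x0[1],y],[x0[0],x0[1]+.006,y],[x0[0],x0[1],y+.15]])); rs.append((r.fun,r.x))
    rs.sort(key=lambda t:t[0]); return rs[:3],{n:int(m.sum()) for n,m in M.items()}
E
python3 - <<'E'
from fit import *
s=800/1027*5
L=lambda u,v:(255+u/s,180+v/s)
R=lambda u,v:(395+(u-486.9)/(s*1.15),225+v/(s*1.15))
print("fix",fitc("top",[(.1,.09),(-.138,.09),(.1,-.128),(-.138,-.128)],[L(383,37),L(35,88),L(437,362),L(72,422)],.012))
print("board",fitc("top",[(.06,.045),(.06,-.045),(-.06,-.045),(-.06,.045)],[L(321,78),L(360,206),L(183,259),L(145,128)],.022))
print("tray",fitc("top",[(.1,.056),(.1,-.056),(-.1,-.056),(-.1,.056)],[R(515,38),R(735,35),R(765,390),R(545,405)],.024))
S=lambda u,v:(170+u/3,140+v/3)
print("board scene corners",[w("scene",*S(*p),.022)[:2].round(4) for p in((260,400),(342,328),(460,412))])
print("tray scene",[w("scene",*S(*p),.024)[:2].round(4) for p in((197,137),(268,210),(462,120),(390,50))])
print("fixture scene fence top inner corner",w("scene",*S(207,378),.026)[:2])
print("foot",w("top",*R(630,112),.027))
im={"top":cv2.imread("pics/top0.png")[:,:,::-1].copy(),"scene":cv2.imread("pics/scene0.png")[:,:,::-1].copy()}
x0=w("top",*R(630,112),.027)[:2]
for k in(im,{"top":im["top"]},{"scene":im["scene"]}): print(handle_fit(k,x0))
E
```

```text
fix (array([ 0.57529226, -0.04732465, -1.43116892]), np.float64(0.005614065560475778))
board (array([ 0.58955878, -0.04469464, -1.29161666]), np.float64(0.0014260184107679347))
tray (array([ 0.46176231, -0.31207302,  0.04051072]), np.float64(0.005182778456154419))
board scene corners [array([ 0.6501, -0.0815]), array([ 0.5648, -0.1091]), array([0.5318, 0.0045])]
tray scene [array([ 0.5642, -0.3506]), array([ 0.5541, -0.2453]), array([ 0.3647, -0.2514]), array([ 0.37  , -0.3596])]
fixture scene fence top inner corner [ 0.67483574 -0.11702471]
foot [ 0.51834269 -0.30837862  0.027     ]Traceback (most recent call last):
  File "<stdin>", line 15, in <module>
  File "fit.py", line 27, in handle_fit
    r=minimize(cost,[x0[0],x0[1],y],method="Nelder-Mead",options=dict(initial_simplex=[[x0[0],x0[1],y],[x0[0]+.006,x0[1],y],[x0[0],x0[1]+.006,y],[x0[0],x0[1],y+.15]])); rs.append((r.fun,r.x))
    res = _minimize_neldermead(fun, x0, args, callback, bounds=bounds,
                               **options)
    fsim[k] = func(sim[k])
              ~~~~^^^^^^^^
    fx = function(np.copy(x), *(wrapper_args + args))
  File "fit.py", line 18, in cost
    pts=np.array([px(n,[q[0]+.013*(a*cc-b*s),q[1]+.013*(a*s+b*cc),z0+z]) for a in(-1,1) for b in(-1,1) for z in(.022,.102)])
                  ~~^^^^^^^^^^^^^^^^^^^^^^^^^^^^^^^^^^^^^^^^^^^^^^^^^^^^
  File "h.py", line 8, in px
    f,cx,cy,T=cam(n); q=T[:3,:3].T@(np.array(p)-T[:3,3]); return np.array([cx+f*q[0]/q[2],cy+f*q[1]/q[2]])
              ~~~^^^
  File "h.py", line 4, in cam
    m=vision.camera_model(n); f=240/np.tan(np.radians(m["fov_y"]/2)); return f,m["cx"],m["cy"],np.array(m["world_from_camera"])
ValueError: time passes only in moves, steps and waits
```

```bash
sed -i 's/^def cam/from functools import lru_cache\n@lru_cache(None)\ndef cam/' h.py
python3 - <<'E'
from fit import *
s=800/1027*5
L=lambda u,v:(255+u/s,180+v/s)
R=lambda u,v:(395+(u-486.9)/(s*1.15),225+v/(s*1.15))
print("fix",fitc("top",[(.1,.09),(-.138,.102),(.1,-.128),(-.138,-.128)],[L(383,37),L(18,77),L(437,362),L(72,422)],.012))
print([w("top",*L(*p),.012)[:2].round(4) for p in((383,37),(35,88),(437,362),(72,422),(18,77))])
x0=w("top",*R(630,112),.027)[:2]
im={"top":cv2.imread("pics/top0.png")[:,:,::-1].copy(),"scene":cv2.imread("pics/scene0.png")[:,:,::-1].copy()}
for k in(im,{"top":im["top"]},{"scene":im["scene"]}): print(handle_fit(k,x0))
E
```

```text
fix (array([ 0.57441269, -0.04469775, -1.41723685]), np.float64(0.001935349338992004))
[array([ 0.6776, -0.1305]), array([0.6455, 0.0962]), array([ 0.4644, -0.1612]), array([0.4279, 0.0708]), array([0.6529, 0.1074])]
([(np.float64(114.78823529411765), array([ 0.51964988, -0.3086684 ,  0.85209598])), (np.float64(115.94117647058823), array([ 0.51939709, -0.3088315 ,  0.84485663])), (np.float64(118.11764705882354), array([ 0.51958605, -0.30930613,  0.67514766]))], {'top': 193, 'scene': 357})
([(np.float64(33.141176470588235), array([ 0.52112692, -0.31126992,  0.53677369])), (np.float64(33.31764705882353), array([ 0.52077806, -0.31091774,  0.51410882])), (np.float64(33.345098039215685), array([ 0.52066093, -0.31078926,  0.53674273]))], {'top': 193})
([(np.float64(59.89411764705882), array([ 0.51810496, -0.3106953 ,  0.8768229 ])), (np.float64(60.33725490196078), array([ 0.51899301, -0.30892203,  0.86608663])), (np.float64(60.36078431372549), array([ 0.51860836, -0.30998287,  0.86166829]))], {'scene': 357})
```

```bash
python3 - <<'E'
from fit import *
im={n:cv2.imread(f"pics/{n}0.png") for n in("top","scene")}
out=[]
for n,(u,v) in(("top",(430,248)),("scene",(258,175))):
    c=cv2.resize(im[n][v-25:v+25,u-20:u+20],None,fx=10,fy=10,interpolation=cv2.INTER_NEAREST)
    for yaw,col in((.53,(0,0,255)),(.87,(255,0,0))):
        P=[]
        for a,b in((-1,-1),(1,-1),(1,1),(-1,1)):
            s,k=np.sin(yaw),np.cos(yaw); p=px(n,[.520+.013*(a*k-b*s),-.3095+.013*(a*s+b*k),.107]); P.append((p-[u-20,v-25]+.5)*10)
        cv2.polylines(c,[np.array(P).astype(np.int32)],True,col,1)
    out.append(c)
cv2.imwrite("pics/hz.png",np.hstack(out))
E
```

```text
(no output)
```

View pics/hz.png

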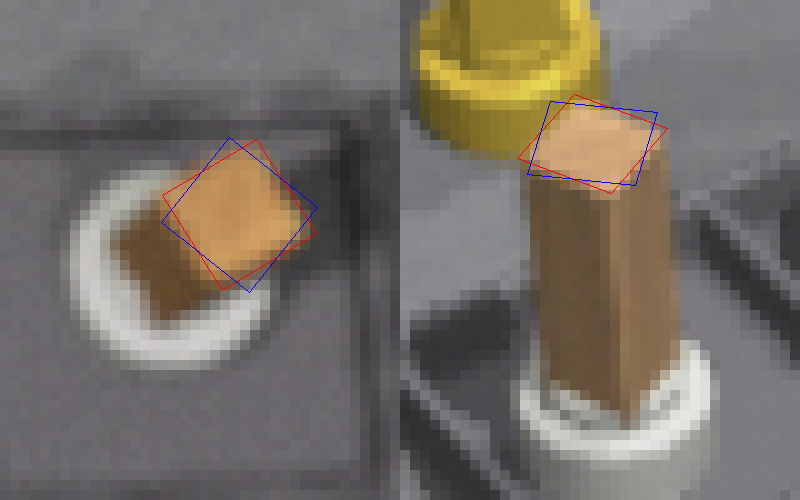

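```bash
cat >> h.py <<'E'
from scipy.spatial.transform import Rotation as Ro
def go(x,y,z,yawy):
    "delta (cm, tool axes) and twist from the present pose to world x,y,z with the closing axis at yawy"
    o=bot.get_obs(); A=Ro.from_quat(o["tool_rot"]).as_matrix(); d=A.T@(np.array([x,y,z])-o["eef_pos"])*100
    a=np.arctan2(A[1,1],A[0,1]); t=-(yawy-a); t=(t+np.pi)%(2*np.pi)-np.pi
    print("cm",d.round(2),"twist",round(t,3),"| tcp",o["eef_pos"].round(4),"yawy",round(a,3),"j",o["joint_pos"].round(2),"F",o["ft_force"].round(1),"w",round(o["grip_width"],4),"t",round(o["clock"],2))
FX=np.array([.5744,-.0447]); FA=-1.417
def fx(x,y): # fixture mm -> world m
    c,s=np.cos(FA),np.sin(FA); return FX+np.array([c*x-s*y,s*x+c*y])/1000
def tofx(p):
    c,s=np.cos(FA),np.sin(FA); d=(np.array(p[:2])-FX)*1000; return np.array([c*d[0]+s*d[1],-s*d[0]+c*d[1]])
E
```

Request:
{"api": "send_rows", "payload": {
  "motion": "-1 4.5 -0.6 0 -0.14; -1 9 -1.2 0 -0.28; -1 13.5 -1.8 0 -0.42; -1 18 -2.4 0 -0.56; -1 22.5 -3 0 -0.7"
}}

```text
clock: 1.4
eef_pos: [0.351, -0.3856, 0.2315]
tool_rot: [0.879, 0.477, -0.0, 0.0]
ft_force: [1.6, -0.5, 0.1]
grip_width: 0.0851
grasp_force: 0.0
```

```bash
python3 -c "
from h import *
go(.520,-.3095,.16,.53)"
```

```text
cm [15.6  10.01  7.15] twist -1.107 | tcp [ 0.351  -0.3856  0.2315] yawy -0.577 j [-0.83  0.28  0.06  1.35 -0.    1.32] F [ 1.6 -0.5  0.1] w 0.0851 t 1.4
```

Request:
{"api": "send_rows", "payload": {
  "motion": "-1 4 2.5 0 -0.14; -1 8 5 0 -0.28; -1 12 7.5 1 -0.42; -1 15.6 10 2 -0.56; -1 15.6 10 2 -0.7"
}}

```text
clock: 1.9
eef_pos: [0.5228, -0.3077, 0.2084]
tool_rot: [0.66, 0.752, 0.001, -0.001]
ft_force: [-1.1, -0.3, 0.1]
grip_width: 0.0855
grasp_force: 0.0
```

Request:
{"api": "send_rows", "payload": {
  "motion": "-1 0 0 1 -0.14; -1 0 0 2 -0.28; -1 0 0 3 -0.41; -1 0 0 3 -0.41; -1 0 0 3 -0.41"
}}

```text
clock: 2.4
eef_pos: [0.5188, -0.3111, 0.1813]
tool_rot: [0.499, 0.866, 0.0, -0.0]
ft_force: [0.3, -0.1, -0.3]
grip_width: 0.085
grasp_force: 0.0
```

```bash
python3 -c "
from h import *
go(.520,-.3095,.052,.53)"
```

```text
cm [ 0.07  0.19 12.93] twist -0.005 | tcp [ 0.5188 -0.3111  0.1813] yawy 0.525 j [-0.54  0.47  0.21  1.31  0.    0.51] F [ 0.3 -0.1 -0.3] w 0.085 t 2.4
```

Request:
{"api": "send_rows", "payload": {
  "motion": "-1 0.1 0.2 4 0; -1 0.1 0.2 8 0; -1 0.1 0.2 11 0; -1 0.1 0.2 12.9 0; -1 0.1 0.2 12.9 0"
}}

```text
clock: 2.9
eef_pos: [0.5181, -0.3082, 0.0497]
tool_rot: [0.499, 0.867, 0.0, -0.003]
ft_force: [-0.8, 0.0, 0.5]
grip_width: 0.0854
grasp_force: 0.0
```

Request:
{"api": "send_rows", "payload": {
  "motion": "1 0 0 0 0; 1 0 0 0 0; 1 0 0 0 0; 1 0 0 0 0; 1 0 0 0 0"
}}

```text
clock: 3.4
eef_pos: [0.5209, -0.3097, 0.0537]
tool_rot: [0.498, 0.867, -0.0, 0.001]
ft_force: [-0.2, -0.4, 4.2]
grip_width: 0.025
grasp_force: 59.0
```

Request:
{"api": "send_rows", "payload": {
  "motion": "1 0 0 0 0; 1 0 0 0 0; 1 0 0 0 0; 1 0 0 0 0; 1 0 0 0 0"
}}

```text
clock: 3.9
eef_pos: [0.5209, -0.3097, 0.0537]
tool_rot: [0.498, 0.867, -0.0, 0.001]
ft_force: [-0.3, 0.2, 6.5]
grip_width: 0.0256
grasp_force: 59.3
```

Request:
{"api": "send_rows", "payload": {
  "motion": "1 0 0 -1 0; 1 0 0 -3 0; 1 0 0 -5.5 0; 1 0 0 -8 0; 1 0 0 -8 0"
}}

```text
clock: 4.4
eef_pos: [0.5222, -0.3105, 0.1365]
tool_rot: [0.498, 0.867, -0.0, 0.004]
ft_force: [1.5, -0.9, -1.2]
grip_width: 0.0256
grasp_force: 58.9
```

```bash
python3 - <<'E'
from fit import *
im={n:snap(n,n+"1") for n in("top","scene")}
o=bot.get_obs();z=o["eef_pos"][2]-.0487
p=fx(-5,-82); print(p,fx(100,90)); go(*p,.09,.154)
pu=[(n,(np.round(boxes_of(n,"pusher")[0]["rect"]).tolist())) for n in im]; print(pu)
for n in im: print(n, px(n,[*o["eef_pos"][:2],z+.051]))
E
```

```text
[ 0.49260192 -0.05232066] [ 0.67865677 -0.1297325 ]
cm [23.58 10.57  4.25] twist 0.374 | tcp [ 0.5201 -0.3093  0.1326] yawy 0.528 j [-0.54  0.5   0.13  1.2   0.    0.51] F [-0.3  0.2 -1.8] w 0.0254 t 4.5
[('top', [442.0, 205.0, 19.0, 15.0]), ('scene', [258.0, 155.0, 24.0, 40.0])]
top [435.62630197 241.9335526 ]
scene [255.97789402 154.91520018]
```

Request:
{"api": "send_rows", "payload": {
  "motion": "1 4.5 2 0 0.08; 1 9 4 0 0.16; 1 13.5 6 0 0.24; 1 18 8 0 0.32; 1 22 9.8 0 0.37"
}}

```text
clock: 5.1
eef_pos: [0.492, -0.0676, 0.1308]
tool_rot: [0.65, 0.76, -0.001, -0.002]
ft_force: [0.4, 1.4, -0.9]
grip_width: 0.0255
grasp_force: 58.9
```

Request:
{"api": "send_rows", "payload": {
  "motion": "1 1.8 0.2 0 0; 1 1.8 0.2 0 0; 1 1.8 0.2 1 0; 1 1.8 0.2 2 0; 1 1.8 0.2 2 0"
}}

```text
clock: 5.6
eef_pos: [0.4912, -0.0527, 0.1097]
tool_rot: [0.65, 0.76, -0.001, -0.002]
ft_force: [-0.5, -0.1, -1.5]
grip_width: 0.0256
grasp_force: 59.0
```

```bash
python3 - <<'E'
from h import *
p=fx(-5,-80); go(*p,.0487+.012+.002,.154); print(tofx(bot.get_obs()["eef_pos"]))
E
```

```text
cm [0.01 0.37 4.7 ] twist 0.002 | tcp [ 0.4912 -0.0527  0.1097] yawy 0.156 j [-0.11  0.32 -0.22  1.04 -0.    1.31] F [-0.5 -0.1 -1.5] w 0.0256 t 5.6
[ -4.89018819 -83.45255508]
```

Request:
{"api": "send_rows", "payload": {
  "motion": "1 0 0 2 0; 1 0 0 3.5 0; 1 0 0 4.2 0; 1 0 0 4.6 0; 1 0 0 4.6 0"
}}

```text
clock: 6.1
eef_pos: [0.4928, -0.0521, 0.066]
tool_rot: [0.649, 0.76, -0.0, -0.0]
ft_force: [0.2, 0.8, -1.1]
grip_width: 0.0254
grasp_force: 59.0
```

Request:
{"api": "send_rows", "payload": {
  "motion": "1 0 0 0 0; 1 0 0.5 0 0; 1 0 1 0 0; 1 0 1.5 0 0; 1 0 1.5 0 0"
}}

```text
clock: 6.6
eef_pos: [0.5091, -0.0492, 0.0666]
tool_rot: [0.649, 0.761, 0.0, 0.001]
ft_force: [-0.0, -0.1, -1.9]
grip_width: 0.0253
grasp_force: 59.0
```

```bash
python3 - <<'E'
from h import *
a=snap("top","t2"); b=snap("scene","s2")
c=[cv2.resize(a[170:300,250:390],(560,520)),]
s=cv2.resize(b[200:350,220:390],(590,520))
cv2.imwrite("pics/c3.png",cv2.resize(np.hstack([c[0],s]),(800,362))[:,:,::-1])
p=fx(-5,-30); go(*p,.0487+.012+.002,.154); print(tofx(bot.get_obs()["eef_pos"]))
E
```

```text
cm [-0.08  3.64  0.36] twist 0.004 | tcp [ 0.5079 -0.0493  0.0663] yawy 0.158 j [-0.1   0.4  -0.24  0.94 -0.    1.32] F [-0.6  0.3 -1.2] w 0.0255 t 6.7
[ -5.6594536  -66.36818504]
```

View pics/c3.png

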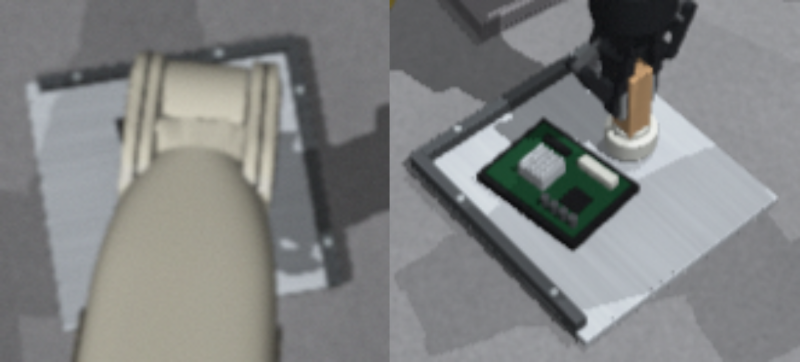

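Request:
{"api": "send_rows", "payload": {
  "motion": "1 0 0 0.3 0; 1 0 0.5 0.3 0; 1 0 1 0.3 0; 1 0 1.4 0.3 0; 1 0 1.8 0.3 0"
}}

```text
clock: 7.2
eef_pos: [0.5247, -0.0465, 0.063]
tool_rot: [0.649, 0.761, -0.001, -0.001]
ft_force: [-2.8, -0.4, 0.7]
grip_width: 0.0256
grasp_force: 59.2
```

Request:
{"api": "send_rows", "payload": {
  "motion": "1 0 0.4 0 0; 1 0 0.8 0 0; 1 0 1.1 0 0; 1 0 1.4 0 0; 1 0 1.4 0 0"
}}

```text
clock: 7.7
eef_pos: [0.5403, -0.0443, 0.0634]
tool_rot: [0.649, 0.761, 0.0, 0.0]
ft_force: [-0.8, -0.1, -0.9]
grip_width: 0.0255
grasp_force: 59.0
```

```bash
python3 - <<'E'
from h import *
b=snap("scene","s3")
cv2.imwrite("pics/c4.png",cv2.resize(b[220:340,220:370],(750,600),interpolation=cv2.INTER_CUBIC)[:,:,::-1])
p=fx(-5,-25); go(*p,.0636,.154); print(tofx(bot.get_obs()["eef_pos"]))
E
```

```text
cm [-0.07  0.87 -0.01] twist 0.004 | tcp [ 0.5403 -0.0443  0.0635] yawy 0.158 j [-0.08  0.45 -0.15  0.96  0.    1.33] F [ 0.8  0.8 -0.5] w 0.0252 t 7.75
[ -5.61437181 -33.67377796]
```

View pics/c4.png

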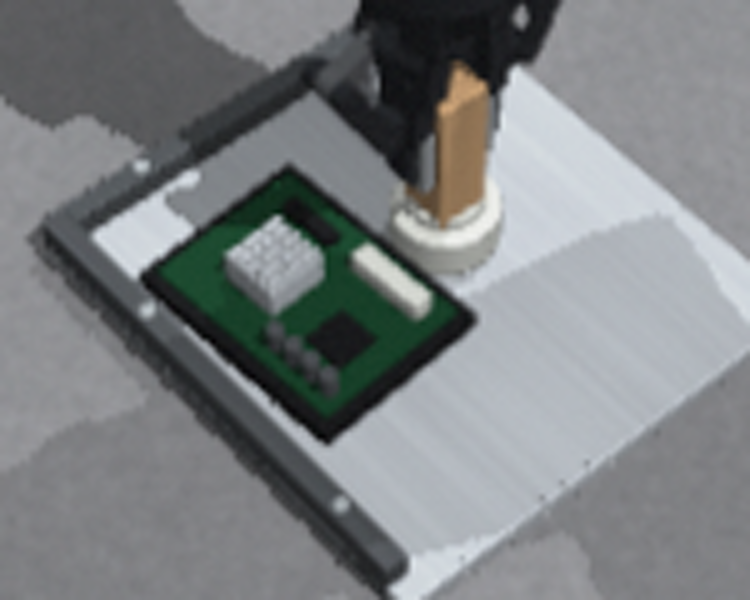

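The board (crop corners (290,170), (475,320), (330,435) and (145,275)) is now nearly parallel to the y fence with a gap of several mm. The foot is on its near edge, and I'm continuing the push.

Request:
{"api": "send_rows", "payload": {
  "motion": "1 0 0.2 0 0; 1 0 0.4 0 0; 1 0 0.55 0 0; 1 0 0.7 0 0; 1 0 0.7 0 0"
}}

```text
clock: 8.25
eef_pos: [0.5466, -0.0431, 0.0633]
tool_rot: [0.649, 0.761, 0.0, 0.0]
ft_force: [-3.0, -0.4, 0.1]
grip_width: 0.0253
grasp_force: 59.4
```

Request:
{"api": "send_rows", "payload": {
  "motion": "1 0 0.1 0 0; 1 0 0.2 0 0; 1 0 0.3 0 0; 1 0 0.4 0 0; 1 0 0.4 0 0"
}}

```text
clock: 8.75
eef_pos: [0.5478, -0.0427, 0.0628]
tool_rot: [0.649, 0.761, -0.002, -0.002]
ft_force: [-8.1, 0.3, 3.8]
grip_width: 0.0253
grasp_force: 59.7
```

Request:
{"api": "send_rows", "payload": {
  "motion": "1 0 0.1 0 0; 1 0 0.2 0 0; 1 0 0.2 0 0; 1 0 0.2 0 0; 1 0 -0.3 0 0"
}}

```text
clock: 9.25
eef_pos: [0.5475, -0.0429, 0.0631]
tool_rot: [0.649, 0.761, 0.0, 0.0]
ft_force: [0.4, -0.6, -1.0]
grip_width: 0.0252
grasp_force: 59.2
```

Request:
{"api": "send_rows", "payload": {
  "motion": "1 0 -0.5 0 0; 1 0 -1.5 0 0; 1 0 -2.5 0 0; 1 0 -2.5 -1 0; 1 0 -2.5 -3 0"
}}

```text
clock: 9.75
eef_pos: [0.5211, -0.047, 0.0929]
tool_rot: [0.649, 0.761, -0.001, -0.001]
ft_force: [0.7, -0.5, -0.6]
grip_width: 0.0251
grasp_force: 59.2
```

```bash
python3 - <<'E'
from h import *
print(tofx([.5478,-.0427]))
b=snap("scene","s4")
cv2.imwrite("pics/c5.png",cv2.resize(b[220:340,220:370],(750,600),interpolation=cv2.INTER_CUBIC)[:,:,::-1])
for p in((-115,-50),(-115,42)): go(*fx(*p),.12,.154)
print(tofx(bot.get_obs()["eef_pos"]))
E
```

```text
[ -6.05126709 -25.97964909]
cm [10.98  0.03 -2.28] twist 0.004 | tcp [ 0.5244 -0.0473  0.0974] yawy 0.158 j [-0.09  0.39 -0.16  1.02  0.    1.32] F [ 0.9 -0.2  1.6] w 0.0253 t 9.8
cm [10.95  9.23 -2.23] twist 0.004 | tcp [ 0.5244 -0.0473  0.0974] yawy 0.158 j [-0.09  0.39 -0.16  1.02  0.    1.32] F [ 0.9 -0.2  1.6] w 0.0253 t 9.8
[ -5.12916643 -49.79388537]
```

View pics/c5.png

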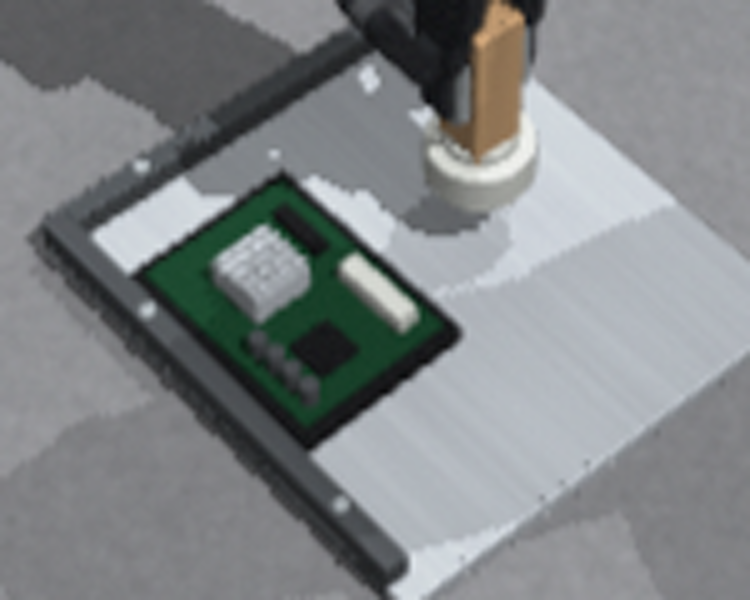

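Request:
{"api": "send_rows", "payload": {
  "motion": "1 3.5 0 -1 -0.14; 1 7 0 -2 -0.28; 1 10 0 -2 -0.42; 1 10 4 -2 -0.56; 1 10 8 -2 -0.7"
}}

```text
clock: 10.3
eef_pos: [0.5861, 0.0657, 0.1141]
tool_rot: [0.345, 0.939, 0.0, 0.0]
ft_force: [1.3, 0.2, -0.7]
grip_width: 0.0254
grasp_force: 59.4
```

Request:
{"api": "send_rows", "payload": {
  "motion": "1 0 0 0 -0.14; 1 0 0 0 -0.28; 1 0 0 0 -0.42; 1 0 0 0 -0.56; 1 0 0 0 -0.7"
}}

```text
clock: 10.8
eef_pos: [0.5865, 0.0644, 0.1137]
tool_rot: [0.004, 1.0, 0.0, 0.001]
ft_force: [-0.6, 0.2, -1.0]
grip_width: 0.0255
grasp_force: 59.6
```

Request:
{"api": "send_rows", "payload": {
  "motion": "1 0 0 0 -0.14; 1 0 0 0 -0.17; 1 0 0 0 -0.17; 1 0 0 0 -0.17; 1 0 0 0 -0.17"
}}

```text
clock: 11.3
eef_pos: [0.5861, 0.0643, 0.1135]
tool_rot: [-0.078, 0.997, 0.0, 0.0]
ft_force: [-0.1, -0.5, -1.6]
grip_width: 0.025
grasp_force: 59.6
```

```bash
python3 - <<'E'
from h import *
go(*fx(-105,44),.0636,1.725)
print(tofx(bot.get_obs()["eef_pos"]))
E
```

```text
cm [-1.57 -0.1   4.99] twist 0.002 | tcp [0.5861 0.0643 0.1135] yawy 1.727 j [ 0.11  0.49  0.05  1.13  0.   -0.05] F [-0.1 -0.5 -1.6] w 0.025 t 11.3
[-105.96851564   28.26049038]
```

Request:
{"api": "send_rows", "payload": {
  "motion": "1 -0.8 0 0 0; 1 -1.6 0 1.5 0; 1 -1.6 0 3 0; 1 -1.6 0 4.3 0; 1 -1.6 0 5 0"
}}

```text
clock: 11.8
eef_pos: [0.6007, 0.0667, 0.0607]
tool_rot: [-0.078, 0.997, -0.0, -0.002]
ft_force: [-0.8, -0.4, 8.4]
grip_width: 0.0258
grasp_force: 60.9
```

Request:
{"api": "send_rows", "payload": {
  "motion": "1 0 -0.4 0 0; 1 0 -0.9 0 0; 1 0 -1.4 0 0; 1 0 -1.9 0 0; 1 0 -2.4 0 0"
}}

```text
clock: 12.3
eef_pos: [0.6058, 0.0427, 0.0637]
tool_rot: [-0.078, 0.997, 0.0, 0.0]
ft_force: [-0.6, 1.8, -0.7]
grip_width: 0.0251
grasp_force: 59.0
```

Request:
{"api": "send_rows", "payload": {
  "motion": "1 0 -0.5 0 0; 1 0 -1 0 0; 1 0 -1.5 0 0; 1 0 -2 0 0; 1 0 -2.5 0 0"
}}

```text
clock: 12.8
eef_pos: [0.6096, 0.0183, 0.0635]
tool_rot: [-0.079, 0.997, 0.0, 0.0]
ft_force: [-0.0, 4.2, 1.0]
grip_width: 0.0257
grasp_force: 59.0
```

```bash
python3 - <<'E'
from h import *
go(*fx(-45,44),.0636,1.725)
print(tofx(bot.get_obs()["eef_pos"]))
E
```

```text
cm [ 0.04 -1.19 -0.01] twist 0.003 | tcp [0.6096 0.0183 0.0635] yawy 1.728 j [ 0.03  0.57  0.05  1.05  0.   -0.13] F [-0.   4.2  1. ] w 0.0257 t 12.8
[-56.90867362  44.39894324]
```

Request:
{"api": "send_rows", "payload": {
  "motion": "1 0 -0.3 0 0; 1 0 -0.6 0 0; 1 0 -0.9 0 0; 1 0 -1.1 0 0; 1 0 -1.2 0 0"
}}

```text
clock: 13.3
eef_pos: [0.6109, 0.0096, 0.0635]
tool_rot: [-0.079, 0.997, 0.004, -0.0]
ft_force: [-2.3, 11.7, 3.2]
grip_width: 0.0255
grasp_force: 59.6
```

Request:
{"api": "send_rows", "payload": {
  "motion": "1 0 -0.1 0 0; 1 0 -0.2 0 0; 1 0 -0.3 0 0; 1 0 -0.4 0 0; 1 0 -0.4 0 0"
}}

```text
clock: 13.8
eef_pos: [0.612, 0.0088, 0.0638]
tool_rot: [-0.081, 0.997, 0.006, 0.001]
ft_force: [-0.9, 17.0, 2.6]
grip_width: 0.0253
grasp_force: 59.8
```

Request:
{"api": "send_rows", "payload": {
  "motion": "1 0 0.4 0 0; 1 0 1 0 0; 1 0 2 0 0; 1 0 3 0 0; 1 0 4 -2 0"
}}

```text
clock: 14.3
eef_pos: [0.6027, 0.042, 0.0801]
tool_rot: [-0.078, 0.997, -0.0, -0.004]
ft_force: [-0.0, 0.2, -1.1]
grip_width: 0.0256
grasp_force: 59.7
```

```bash
python3 - <<'E'
from h import *
b=snap("scene","s5")
cv2.imwrite("pics/c6.png",cv2.resize(b[220:340,220:370],(750,600),interpolation=cv2.INTER_CUBIC)[:,:,::-1])
print(tofx([.612,.0088]),tofx(bot.get_obs()["eef_pos"]),bot.get_obs()["eef_pos"])
E
```

```text
[-47.10854814  45.35189844] [-82.80965388  44.44729634] [0.605637   0.04394114 0.08546101]
```

View pics/c6.png

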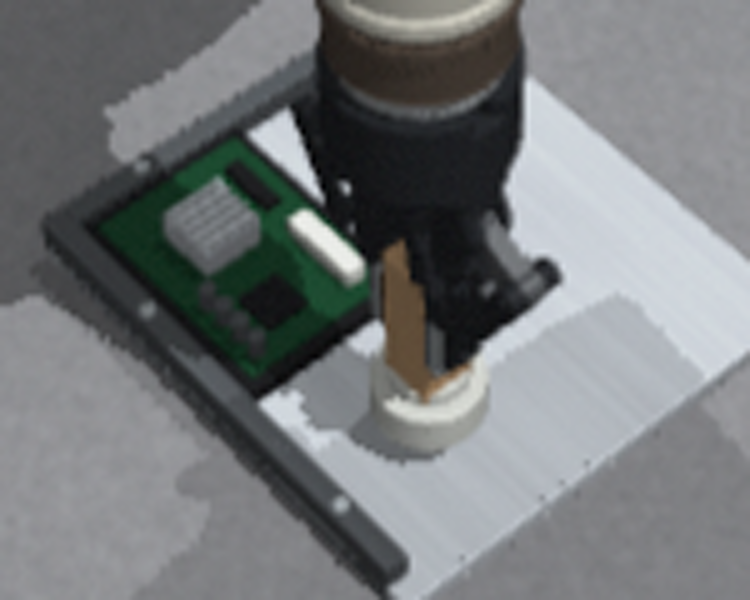

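Request:
{"api": "send_rows", "payload": {
  "motion": "1 4 0 -2 0.14; 1 8 0 -2 0.28; 1 10.5 0 -2 0.42; 1 10.5 -4 -2 0.56; 1 10.5 -8 -2 0.7"
}}

```text
clock: 14.85
eef_pos: [0.5137, -0.0536, 0.1035]
tool_rot: [0.27, 0.963, -0.0, 0.0]
ft_force: [1.5, 0.4, -0.5]
grip_width: 0.0252
grasp_force: 59.6
```

Request:
{"api": "send_rows", "payload": {
  "motion": "1 0 0 0 0.14; 1 0 0 0 0.28; 1 0 0 0 0.42; 1 0 0 0 0.56; 1 0 0 0 0.7"
}}

```text
clock: 15.35
eef_pos: [0.5144, -0.0538, 0.1032]
tool_rot: [0.585, 0.811, -0.0, 0.0]
ft_force: [1.0, -1.0, -2.7]
grip_width: 0.0256
grasp_force: 59.8
```

Request:
{"api": "send_rows", "payload": {
  "motion": "1 0 0 0 0.14; 1 0 0 0 0.17; 1 0 0 0 0.17; 1 0 0 0 0.17; 1 0 0 0 0.17"
}}

```text
clock: 15.85
eef_pos: [0.5145, -0.0534, 0.1033]
tool_rot: [0.649, 0.761, -0.0, 0.0]
ft_force: [0.1, -0.0, -1.1]
grip_width: 0.025
grasp_force: 59.8
```

```bash
python3 - <<'E'
from h import *
go(*fx(40,-55),.0645,.154)
print(tofx(bot.get_obs()["eef_pos"]))
im=snap("scene","s6")
cv2.imwrite("pics/c7.png",cv2.resize(im[200:340,220:395],(750,600),interpolation=cv2.INTER_CUBIC)[:,:,::-1])
E
```

```text
cm [-4.06  0.54  3.88] twist 0.004 | tcp [ 0.5145 -0.0534  0.1033] yawy 0.158 j [-0.1   0.37 -0.17  1.03 -0.    1.31] F [ 0.1 -0.  -1.1] w 0.025 t 15.85
[ -0.54558273 -60.57995718]
```

View pics/c7.png

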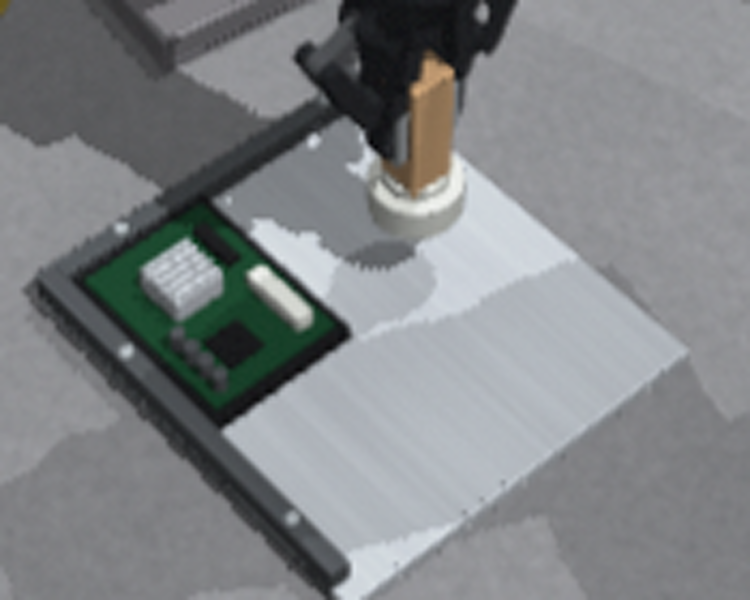

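The board sits with both + edges on the fences, and the pusher is upright. One gentle confirming press against the y fence comes next.

Request:
{"api": "send_rows", "payload": {
  "motion": "1 -2 0 0 0; 1 -4.1 0 1 0; 1 -4.1 0 2.3 0; 1 -4.1 0 3.3 0; 1 -4.1 0 3.8 0"
}}

```text
clock: 16.4
eef_pos: [0.52, -0.0936, 0.0641]
tool_rot: [0.649, 0.761, -0.001, -0.001]
ft_force: [0.5, -0.4, -0.8]
grip_width: 0.0253
grasp_force: 59.8
```

Request:
{"api": "send_rows", "payload": {
  "motion": "1 0 0.5 0 0; 1 0 1.2 0 0; 1 0 2 0 0; 1 0 2.6 0 0; 1 0 3 0 0"
}}

```text
clock: 16.9
eef_pos: [0.5518, -0.0888, 0.0657]
tool_rot: [0.649, 0.761, 0.0, 0.001]
ft_force: [-1.0, 0.0, -1.3]
grip_width: 0.0253
grasp_force: 59.8
```

Request:
{"api": "send_rows", "payload": {
  "motion": "1 0 0.2 0 0; 1 0 0.4 0 0; 1 0 0.6 0 0; 1 0 0.8 0 0; 1 0 0.8 0 0"
}}

```text
clock: 17.4
eef_pos: [0.557, -0.088, 0.065]
tool_rot: [0.649, 0.761, -0.001, -0.001]
ft_force: [-4.6, -0.2, 1.1]
grip_width: 0.0252
grasp_force: 60.2
```

```bash
python3 - <<'E'
from h import *
o=bot.get_obs();print(tofx(o["eef_pos"]),o["ft_force"],o["ft_torque"])
E
```

```text
[ 40.12887251 -23.81884407] [-4.64650139 -0.21681773  1.08199017] [-0.16927253  0.96935255 -0.0540807 ]
```

Request:
{"api": "send_rows", "payload": {
  "motion": "1 0 0.2 0 0; 1 0 0.4 0 0; 1 0 0.5 0 0; 1 0 0.5 0 0; 1 0 0.5 0 0"
}}

```text
clock: 17.9
eef_pos: [0.5578, -0.0877, 0.0646]
tool_rot: [0.649, 0.76, -0.004, -0.004]
ft_force: [-12.4, -2.0, 7.4]
grip_width: 0.0254
grasp_force: 61.1
```

```bash
python3 - <<'E'
from h import *
o=bot.get_obs();print(tofx(o["eef_pos"]),o["ft_force"],o["ft_torque"])
E
```

```text
[ 39.92577984 -22.96230833] [-12.39408031  -1.99168187   7.35263659] [-0.48656208  3.05438109  0.0069269 ]
```

Request:
{"api": "send_rows", "payload": {
  "motion": "1 0 -0.6 0 0; 1 0 -2 0 0; 1 0 -3.5 0 0; 1 0 -3.5 -3.5 0; 1 0 -3.5 -7 0"
}}

```text
clock: 18.4
eef_pos: [0.5279, -0.0924, 0.135]
tool_rot: [0.649, 0.761, -0.0, -0.001]
ft_force: [0.5, -0.0, -1.0]
grip_width: 0.0256
grasp_force: 59.8
```

```bash
python3 - <<'E'
from h import *
go(.517,-.308,.135,.528)
E
```

```text
cm [-2.112e+01 -4.460e+00 -1.000e-02] twist -0.37 | tcp [ 0.5279 -0.0924  0.135 ] yawy 0.158 j [-0.17  0.37 -0.07  1.13  0.    1.24] F [ 0.5 -0.  -1. ] w 0.0256 t 18.4
```

Request:
{"api": "send_rows", "payload": {
  "motion": "1 -4.4 -0.9 0 -0.08; 1 -8.8 -1.8 0 -0.16; 1 -13.2 -2.7 0 -0.24; 1 -17.5 -3.6 0 -0.32; 1 -21.1 -4.4 0 -0.37"
}}

```text
clock: 18.9
eef_pos: [0.5192, -0.3105, 0.1357]
tool_rot: [0.497, 0.868, 0.0, 0.002]
ft_force: [0.3, -0.0, -1.3]
grip_width: 0.0254
grasp_force: 60.1
```

```bash
cat > chk.py <<'E'
from h import *
def rect(n,z,name):
    im=vision.camera(n); cv2.imwrite(f"pics/{name}.png",im[:,:,::-1])
    # 0.5 mm grid in fixture estimate frame
    xs=np.arange(-100,130,.5); ys=np.arange(-60,120,.5)
    f,cx,cy,T=cam(n); X,Y=np.meshgrid(xs,ys); c,s=np.cos(FA),np.sin(FA)
    W=np.stack([FX[0]+(c*X-s*Y)/1000,FX[1]+(s*X+c*Y)/1000,np.full(X.shape,z)],-1)
    q=(W-T[:3,3])@T[:3,:3]; mx=(cx+f*q[...,0]/q[...,2]).astype(np.float32); my=(cy+f*q[...,1]/q[...,2]).astype(np.float32)
    return xs,ys,cv2.remap(im,mx,my,cv2.INTER_LINEAR)
def lines(n,name):
    xs,ys,I=rect(n,.022,name); h=cv2.cvtColor(I,cv2.COLOR_RGB2HSV)
    g=((h[...,0]>45)&(h[...,0]<90)&(h[...,1]>110)).astype(np.uint8)
    g=cv2.morphologyEx(g,cv2.MORPH_CLOSE,np.ones((41,41),np.uint8))
    cnt=max(cv2.findContours(g,0,2)[0],key=cv2.contourArea); r=cv2.minAreaRect(cnt)
    print(n,"green rect centre",np.array(r[0])*.5+[xs[0],ys[0]],"size",np.array(r[1])*.5,"ang",r[2])
    # bright-plate boundaries: board -y edge, y fence left of board, board -x edge, x fence below board
    V=I.max(2).astype(float)
    def edge(axis,fixed,lo,hi):
        out=[]
        for f in fixed:
            if axis=="y": p=V[(ys>=lo)&(ys<=hi),np.argmin(abs(xs-f))]; k=ys[(ys>=lo)&(ys<=hi)]
            else: p=V[np.argmin(abs(ys-f)),(xs>=lo)&(xs<=hi)]; k=xs[(xs>=lo)&(xs<=hi)]
            p=cv2.GaussianBlur(p[None],(9,1),2)[0]; out.append(k[np.argmax(abs(np.gradient(p)))])
        m=np.median(out); ok=abs(np.array(out)-m)<4; a=np.polyfit(np.array(fixed)[ok],np.array(out)[ok],1); print(n,axis,fixed[0],fixed[-1],"slope",a[0].round(4),"ends",np.polyval(a,[fixed[0],fixed[-1]]).round(1),ok.sum())
    edge("y",list(range(-10,91,4)),-15,12); edge("y",list(range(-90,-29,4)),78,100)
    edge("x",list(range(10,80,4)),-32,-8);  edge("x",list(range(-50,-9,3)),88,112)
E
python3 - <<'E'
from chk import *
lines("top","t7"); lines("scene","s7"); go(.517,-.308,.0557,.528)
E
```

```text
top green rect centre [37.11372375 46.71646118] size [108.7544632   78.55765533] ang 1.3859177827835083
top y -10 90 slope 0.0172 ends [-0.6  1.1] 26
top y -90 -30 slope 0.0061 ends [89.  89.3] 16
top x 10 78 slope -0.0102 ends [-22.5 -23.2] 18
top x -50 -11 slope -0.007 ends [97.4 97.1] 14
scene green rect centre [38.39759827 45.09047699] size [110.68733978  80.05055237] ang 0.7252243161201477
scene y -10 90 slope 0.0138 ends [0.5 1.9] 16
scene y -90 -30 slope 0.0058 ends [89.  89.4] 15
scene x 10 78 slope -0.0164 ends [-27.  -28.1] 18
scene x -50 -11 slope -0.0136 ends [92.6 92.1] 14
cm [0.57 0.09 7.97] twist -0.006 | tcp [ 0.5188 -0.3132  0.1354] yawy 0.522 j [-0.54  0.5   0.13  1.2  -0.    0.51] F [-0.   0.8 -1.8] w 0.0253 t 19.0
```

Request:
{"api": "send_rows", "payload": {
  "motion": "1 0.5 0.1 2.5 0; 1 0.5 0.1 5 0; 1 0.5 0.1 6.8 0; 1 0.5 0.1 7.6 0; 1 0.5 0.1 7.7 0"
}}

```text
clock: 19.5
eef_pos: [0.5166, -0.3021, 0.0573]
tool_rot: [0.498, 0.867, 0.0, -0.001]
ft_force: [-0.1, 0.0, -0.3]
grip_width: 0.0256
grasp_force: 60.0
```

Request:
{"api": "send_rows", "payload": {
  "motion": "1 0 0 0 0; 1 0 0 0.1 0; 1 0 0 0.2 0; 1 0 0 0.3 0; 1 0 0 0.3 0"
}}

```text
clock: 20.0
eef_pos: [0.517, -0.3031, 0.0555]
tool_rot: [0.498, 0.867, 0.0, 0.0]
ft_force: [0.4, 0.3, -1.1]
grip_width: 0.0252
grasp_force: 60.0
```

Request:
{"api": "send_rows", "payload": {
  "motion": "1 0 0 0.1 0; 1 0 0 0.1 0; 1 0 0 0.2 0; 1 0 0 0.2 0; 1 0 0 0.2 0"
}}

```text
clock: 20.5
eef_pos: [0.517, -0.3031, 0.0535]
tool_rot: [0.498, 0.867, -0.0, 0.0]
ft_force: [-1.2, -0.5, 0.6]
grip_width: 0.0254
grasp_force: 60.3
```

Request:
{"api": "send_rows", "payload": {
  "motion": "1 0 0 0.1 0; 1 0 0 0.1 0; 0.5 0 0 0.1 0; 0 0 0 0.1 0; -1 0 0 0.1 0"
}}

```text
clock: 21.0
eef_pos: [0.517, -0.3031, 0.0523]
tool_rot: [0.498, 0.867, 0.0, 0.0]
ft_force: [0.1, 0.1, -0.8]
grip_width: 0.0536
grasp_force: 0.0
```

Request:
{"api": "send_rows", "payload": {
  "motion": "-1 0 0 0 0; -1 0 0 0 0; -1 0 0 0 0; -1 0 0 0 0; -1 0 0 0 0"
}}

```text
clock: 21.5
eef_pos: [0.5169, -0.303, 0.0523]
tool_rot: [0.498, 0.867, -0.0, -0.0]
ft_force: [1.2, 0.4, 0.2]
grip_width: 0.0854
grasp_force: 0.0
```

Request:
{"api": "send_rows", "payload": {
  "motion": "-1 0 0 -2 0; -1 0 0 -4.5 0; -1 0 0 -8 0; -1 0 0 -12 0; -1 0 0 -16 0"
}}

```text
clock: 22.0
eef_pos: [0.5165, -0.3028, 0.2136]
tool_rot: [0.498, 0.867, -0.0, -0.0]
ft_force: [1.7, -0.3, 0.4]
grip_width: 0.0856
grasp_force: 0.0
```

Request:
{"api": "send_rows", "payload": {
  "motion": "-1 0 0 0 0; -1 -4 0 0 0; -1 -8 0 0 0; -1 -12 0 0 0; -1 -16 0 0 0"
}}

```text
clock: 22.5
eef_pos: [0.598, -0.4422, 0.2119]
tool_rot: [0.498, 0.867, 0.0, 0.0]
ft_force: [1.1, -0.6, 0.8]
grip_width: 0.0855
grasp_force: 0.0
```

```bash
python3 - <<'E'
from fit import *
from chk import lines
im={n:snap(n,n+"9") for n in("top","scene")}
for n in im:
    print(n,[np.round(d["rect"]).tolist() for d in boxes_of(n,"pusher")],"expect",px(n,[.517,-.303,.056]).round(), px(n,[.517,-.303,.107]).round())
    print(n,handle_fit({n:im[n]},(.517,-.303))[0][0])
    for t in("spool","jar","heatsink","meter"): print(t,[np.round(d["rect"]).tolist() for d in boxes_of(n,t)][:1])
lines("top","t10"); o=bot.get_obs(); print(o["eef_pos"],o["clock"],o["grip_width"])
E
```

```text
top [[427.0, 252.0, 24.0, 22.0], [446.0, 206.0, 28.0, 23.0]] expect [427. 249.] [431. 245.]
top (np.float64(30.6), array([ 0.51631495, -0.30492844,  0.63627649]))
spool [[429.0, 287.0, 10.0, 14.0]]
jar [[412.0, 178.0, 23.0, 32.0]]
heatsink [[197.0, 180.0, 26.0, 27.0]]
meter [[171.0, 290.0, 59.0, 79.0]]
scene [[223.0, 160.0, 22.0, 42.0], [249.0, 147.0, 25.0, 40.0], [262.0, 181.0, 20.0, 43.0], [211.0, 186.0, 22.0, 40.0]] expect [261. 181.] [259. 165.]
scene (np.float64(55.870588235294115), array([ 0.51366355, -0.30553955,  0.81834259]))
spool [[292.0, 170.0, 18.0, 22.0]]
jar [[197.0, 221.0, 28.0, 40.0]]
heatsink [[321.0, 418.0, 51.0, 51.0]]
meter [[462.0, 366.0, 104.0, 67.0]]
top green rect centre [37.19865417 47.06963348] size [107.95385742  79.16353607] ang 0.6437457203865051
top y -10 90 slope 0.0133 ends [-0.5  0.9] 26
top y -90 -30 slope 0.0044 ends [89.1 89.3] 16
top x 10 78 slope -0.0143 ends [-22.3 -23.2] 18
top x -50 -11 slope -0.0066 ends [97.3 97. ] 14
[ 0.59748592 -0.44066853  0.21390357] 23.15 0.08498786126502773
```

```bash
python3 - <<'E'
from h import *
from scipy.ndimage import gaussian_filter1d as gf
I=np.mean([vision.camera("top").astype(float) for _ in range(8)],0).max(2).astype(np.float32)
f,cx,cy,T=cam("top"); c,s=np.cos(FA),np.sin(FA)
def val(X,Y,z):
    W=np.stack([FX[0]+(c*X-s*Y)/1000,FX[1]+(s*X+c*Y)/1000,np.full(X.shape,z)],-1); q=(W-T[:3,3])@T[:3,:3]
    return cv2.remap(I,(cx+f*q[...,0]/q[...,2]).astype(np.float32),(cy+f*q[...,1]/q[...,2]).astype(np.float32),cv2.INTER_CUBIC)
def edge(nm,axis,fixed,mid,z):
    fixed=np.array(fixed,float); k=np.arange(mid-9,mid+9,.25); F,K=np.meshgrid(fixed,k,indexing="ij")
    V=val(F,K,z) if axis=="y" else val(K,F,z)
    g=abs(np.gradient(gf(V,5,axis=1),axis=1)); g=np.where(g>g.max(1,keepdims=True)*.4,g,0); e=(g*k).sum(1)/g.sum(1)
    m=np.ones(len(e),bool)
    for _ in range(4): a=np.polyfit(fixed[m],e[m],1); r=abs(e-np.polyval(a,fixed)); m=r<max(2*np.median(r),.3)
    print(nm,"slope",a[0].round(4),"at mid",np.polyval(a,fixed.mean()).round(2),m.sum(),"/",len(e),"rms",r[m].std().round(2))
edge("board -y","y",range(-15,90,2),0,.022); edge("fence y face","y",range(-125,-28,2),89,.012); edge("plate -y","y",range(-130,90,2),-128,.012)
edge("board -x","x",range(5,82,2),-22,.022); edge("fence x face","x",range(-110,-8,2),97,.012); edge("plate -x","x",range(-120,85,2),-140,.012)
E
```

```text
board -y slope 0.0164 at mid 0.13 45 / 53 rms 0.08
fence y face slope 0.0083 at mid 91.4 46 / 49 rms 0.09
plate -y slope 0.0043 at mid -125.91 90 / 110 rms 0.11
board -x slope -0.0122 at mid -22.94 36 / 39 rms 0.13
fence x face slope -0.0037 at mid 98.2 45 / 51 rms 0.11
plate -x slope -0.0065 at mid -139.75 90 / 103 rms 0.17
```

```bash
python3 - <<'E'
from h import *
from scipy.ndimage import gaussian_filter1d as gf
I=np.mean([vision.camera("scene").astype(float) for _ in range(8)],0).max(2).astype(np.float32)
f,cx,cy,T=cam("scene"); c,s=np.cos(FA),np.sin(FA)
def val(X,Y,z):
    W=np.stack([FX[0]+(c*X-s*Y)/1000,FX[1]+(s*X+c*Y)/1000,np.full(X.shape,z)],-1); q=(W-T[:3,3])@T[:3,:3]
    return cv2.remap(I,(cx+f*q[...,0]/q[...,2]).astype(np.float32),(cy+f*q[...,1]/q[...,2]).astype(np.float32),cv2.INTER_CUBIC)
def edge(nm,axis,fixed,mid,z):
    fixed=np.array(fixed,float); k=np.arange(mid-9,mid+9,.25); F,K=np.meshgrid(fixed,k,indexing="ij")
    V=val(F,K,z) if axis=="y" else val(K,F,z)
    g=abs(np.gradient(gf(V,5,axis=1),axis=1)); g=np.where(g>g.max(1,keepdims=True)*.4,g,0); e=(g*k).sum(1)/g.sum(1)
    m=np.ones(len(e),bool)
    for _ in range(4): a=np.polyfit(fixed[m],e[m],1); r=abs(e-np.polyval(a,fixed)); m=r<max(2*np.median(r),.3)
    print(nm,"slope",a[0].round(4),"at mid",np.polyval(a,fixed.mean()).round(2),m.sum(),"/",len(e),"rms",r[m].std().round(2))
edge("board -y","y",range(-15,90,2),1,.022); edge("fence y inner top","y",range(-120,-28,2),90,.026); edge("plate -y","y",range(-130,90,2),-127,.012)
edge("board -x","x",range(5,82,2),-23,.012); edge("fence x face base","x",range(-110,-8,2),97,.012); edge("plate -x","x",range(-120,85,2),-140,.012)
E
```

```text
board -y slope -0.0349 at mid 2.81 41 / 53 rms 0.39
fence y inner top slope 0.0074 at mid 90.79 41 / 46 rms 0.05
plate -y slope 0.0074 at mid -126.54 96 / 110 rms 0.08
board -x slope -0.0168 at mid -21.83 35 / 39 rms 0.12
fence x face base slope -0.0105 at mid 99.38 43 / 51 rms 0.11
plate -x slope -0.0071 at mid -140.1 84 / 103 rms 0.09
```

```bash
python3 - <<'E'
from h import *
from scipy.ndimage import gaussian_filter1d as gf
f,cx,cy,T=cam("scene"); c,s=np.cos(FA),np.sin(FA)
def run(name,bx,by):
    b=cv2.imread(f"pics/{name}.png").astype(np.float32); G=b[...,1]-b[...,2]; V=b.max(2)
    def edge(nm,I,axis,fixed,mid,z,w=6):
        fixed=np.array(fixed,float); k=np.arange(mid-w,mid+w,.25); F,K=np.meshgrid(fixed,k,indexing="ij"); X,Y=(F,K) if axis=="y" else (K,F)
        W=np.stack([FX[0]+(c*X-s*Y)/1000,FX[1]+(s*X+c*Y)/1000,np.full(X.shape,z)],-1); q=(W-T[:3,3])@T[:3,:3]
        v=cv2.remap(I,(cx+f*q[...,0]/q[...,2]).astype(np.float32),(cy+f*q[...,1]/q[...,2]).astype(np.float32),cv2.INTER_CUBIC)
        g=abs(np.gradient(gf(v,4,axis=1),axis=1)); g=np.where(g>g.max(1,keepdims=True)*.5,g,0); e=(g*k).sum(1)/g.sum(1); m=np.ones(len(e),bool)
        for _ in range(4): a=np.polyfit(fixed[m],e[m],1); r=abs(e-np.polyval(a,fixed)); m=r<max(2*np.median(r),.3)
        print(name,nm,"slope",a[0].round(4),"mid",np.polyval(a,fixed.mean()).round(2),m.sum(),"/",len(e),"rms",r[m].std().round(2))
    X=np.arange(bx-48,bx+49,2); Y=np.arange(by-32,by+33,2)
    for d in(-40,40): edge(f"green y{d}",G,"y",X,by+d,.022)
    for d in(-55,55): edge(f"green x{d}",G,"x",Y,bx+d,.022)
    edge("carrier -x",V,"x",np.arange(by-38,by+36,2),bx-60,.012,8)
h=lambda n:None
for n in("s4","s6","scene9"):
    im=cv2.imread(f"pics/{n}.png")[:,:,::-1].copy(); hs=cv2.cvtColor(im,cv2.COLOR_RGB2HSV)
    m=((hs[...,0]>45)&(hs[...,0]<90)&(hs[...,1]>110)).astype(np.uint8); m[:,:215]=0;m[:210]=0;m[340:]=0;m[:,380:]=0
    m=cv2.morphologyEx(m,3,np.ones((15,15),np.uint8)); ct=max(cv2.findContours(m,0,2)[0],key=cv2.contourArea); M=cv2.moments(ct); p=tofx(w("scene",M["m10"]/M["m00"],M["m01"]/M["m00"],.022)); print(n,p.round(1)); run(n,*p)
E
```

```text
s4 [ 2.9 44.6]
s4 green y-40 slope 0.0166 mid 4.74 36 / 49 rms 0.09
s4 green y40 slope 0.031 mid 83.16 48 / 49 rms 0.07
s4 green x-55 slope -0.0324 mid -50.33 31 / 33 rms 0.08
s4 green x55 slope -0.0341 mid 59.07 28 / 33 rms 0.08
s4 carrier -x slope -0.0304 mid -55.3 29 / 37 rms 0.08
s6 [36.7 45.6]
s6 green y-40 slope 0.0034 mid 5.6 35 / 49 rms 0.09
s6 green y40 slope 0.0162 mid 84.02 44 / 49 rms 0.05
s6 green x-55 slope -0.0198 mid -16.43 28 / 33 rms 0.05
s6 green x55 slope -0.0179 mid 93.05 28 / 33 rms 0.12
s6 carrier -x slope -0.0165 mid -21.43 29 / 37 rms 0.08
scene9 [36.9 45.8]
scene9 green y-40 slope 0.0009 mid 5.94 35 / 49 rms 0.09
scene9 green y40 slope 0.011 mid 84.31 49 / 49 rms 0.07
scene9 green x-55 slope -0.0098 mid -16.64 32 / 33 rms 0.08
scene9 green x55 slope -0.0131 mid 92.78 24 / 33 rms 0.07
scene9 carrier -x slope -0.0151 mid -21.8 32 / 37 rms 0.1
```

```bash
python3 -c "
from h import *
print(workorder.job_done())"
```

```text
the job is handed in; nothing more can be done
None
```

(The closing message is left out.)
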